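Index the lens table one stop

ROBOT

A 6-joint arm with a two-finger parallel gripper is mounted at the origin on the work surface. World frame = base frame: x ahead of the robot, y to its left, z up, the work surface at z = 0. Lengths are in m, angles in degrees, forces in N, time in s.
With the tool pointing down it reaches from about 0.35 to 0.8 m from the base axis. Payload 7.3 kg.
Tool frame: the origin (TCP) lies at the very end of the fingers, on their centre line; the grasp point (between the pads) lies bot.grip_depth behind it (bot.grip_depth is the distance from the TCP to the grasp point, in m); x points along the fingers, y is the direction in which the jaws open and shut, and the axes are right-handed (so a half turn about x gives the same grasp; the last joint's range is limited). The gripper opens to 85 mm and grips with 20 to 120 N. Pads are 22 mm wide; open, the fingers measure 114 mm over their backs; the gripper's body (76 mm by 85 mm) begins 54 mm behind the grasp point. The pads swing forward as they close: fully open they stand 13 mm farther back than shut.
Start: joints at [-83.881, 19.595, 87.324, -0, 73.075, -8.365], TCP at [0.131, -0.508, 0.231] pointing down, gripper open.
Joint ranges: [-145.02, 145.02], [-44.19, 115.74], [2.07, 154.8], [-57.11, 237.11], [16.16, 152.29], [-177.93, 177.93]. Speed limits (degrees/s): [147.25, 147.25, 180, 180, 180, 180].

INTERFACE

Orientations are given as [roll, pitch, yaw] about the fixed x, y, z axes, in that order (R = Rz(yaw) Ry(pitch) Rx(roll)).
In Python, from cell import bot, cams gives the robot as it stands.
- The arm moves only by the shell command python3 -m pendant 'ROWS' [FORCE]. ROWS is JSON, a list of rows, each an object of numbers: "grip": the opening, from 0 (shut) to 1 (fully open); "tx", "ty", "tz": the shift along the tool's x, y, z in m; "yaw": the turn about the tool's x in rad. A call has 1 to 8 rows; each row shifts and turns the commanded pose from where the row before left it, along the tool's axes as they then stand; what a row does not reach is not made up. A row lasts 1/10 s, in which the tool goes at most 50 mm and 8.59 degrees, less where a joint would pass 70% of its speed; a pose out of reach is approached as far as the arm can. A call with a gripper value outside its range is refused whole. The fingers move at their own pace and stop on an object; FORCE is the grip in N (left out, the last holds). Time passes only in rows, so rows that do not move let the fingers close. It gives the time, the measured TCP pose, the force and the opening at its end, in the units of the state.
- bot.state(): the state, without advancing time (a new reading comes with each control period).
- cams.snapshot(name): name is "side" or "top" or "wrist"; returns (picture, depth): 420x560x3 uint8, red, green, blue; 420x560 float32, m along the optical axis (not along the pixel's ray), 0 where there is no reading.
- cams.calibration(name): a dict with "fx", "fy", "cx", "cy" (pixels), "R" (3x3) and "t" (3): a world point X has camera coordinates R X + t. Camera axes: x right, y down, z forward; pixel columns grow to the right and rows downward; lengths in m; the calibration is good to about 2 mm. A picture is of the moment at which its call begins: read the wrist's pose just before it. calibration takes no time and is no camera call; for the wrist camera it gives the pose at the moment of the call.
- bot.hand_in(): hands the job in, once; it reports no verdict.
Trained networks look in the newest picture that a camera, given by its name, has taken for a name from the list of things; names that differ only in an ending like _2 or _b are one class to them, and where a whole thing is asked for, a point or a joint stands for the part that bears it (a point fixed in the world has none). Each returns a list of dicts, best first, with "conf" (0 to 1); they miss things now and then, are a little off and sometimes report something else, mostly with a low value. They report only what shows in the picture. A call takes as long as a camera call. They do not tell look-alikes from the thing itself.
- cams.trace(camera, name): "pixels" (420x560 bool, what is visible of it) and "extent" ([left, top, right, bottom] in pixels, round what is visible of it).
The state is a dict: "time_s": time; "joint_pos": joint angles; "qvel": joint speeds; "effort": joint torques, N m; "tcp_pos": TCP position; "tool_rot": TCP orientation; "ft_force": force on the tool from outside, world axes, zero at the start; "torque": the same for the moment, N m; "gripper_width": opening from 0.0 (shut) to 1.0 (fully open).
Only numpy, scipy, OpenCV 4.12 (cv2) and the standard library are available. Lean on these libraries where they do the work, as an engineer would, in place of code of your own. Each camera call takes 0.05 s, during which the arm holds its last target.

TASK

On the optics repair bench, push the round index table on by one stop, in whichever direction brings the amber lens to the yellow pointer, and leave it at rest in that stop with both lenses still seated in their nests. Do not touch the lenses.

Things in the scene. Friction and masses are not known exactly. Their poses are not given: they have to be found in the camera images.
- index (a joint): Aluminium disc, 264 mm across, top 50 mm above the bench. Rad about the upright hub axis, 0 at start, + is anticlockwise from above. Sprung stops every 60 deg, 0 being one; within 30 deg of a stop it is drawn in. Turning takes 3 to 4 N at a post. Six upright brass push posts, blue tops, 14 mm thick, 50 mm high above the disc, 120 mm from the axis; at value 0 at 30, 90, 150.. deg from the pointer.
- station (a point): Fixed point where the centre of the nest at the yellow pointer lies, level with the disc's top (50 mm above the bench). Its x axis is level and points from the pointer to the hub axis, which is 75 mm along +x; z up. The pointer is a small yellow arrow on a grey foot just outside the disc's rim, 38 mm high (lower than the disc's top). A black hub cap, 48 mm across, 10 mm high, is at the axis.
- amber_lens: Loose lens in a round black cell, 34 mm across and 28 mm high, with an amber (orange) glass top; origin at the centre of its underside, z up. The disc has six nests, 60 deg apart, centred 75 mm from the axis: hexagonal steel rims 48 mm across, 8 mm high, 2 mm of play round a cell. It stands in the nest on one side or the other of the pointer's nest, which is empty.
- green_lens: The same cell with a green glass top, not the one wanted; origin at the centre of its underside, z up. It stands in the nest on the other side of the pointer's nest.
Not all that is in view belongs to the job. What is shaped like the green_lens but pink or purple is not meant.

How it is judged:
By the outcome, as a careful person would: the job done as asked, in the order asked, and still so for the second after the job is handed in, with the robot touching nothing.
It also fails if it takes over 32 s, if anything falls off the work surface, if the arm or the gripper's body presses on something with over 40 N, if the wrist force passes 120 N, or if a joint passes its speed limit or range.

## Working session

There is one attempt and no reset: what is moved stays moved. The work goes in short steps, Python scripts to look and compute and a shell command to move; the robot and the scene stay as the last step left them, time stands still between calls to the robot, and variables do not carry over. Pictures are saved under pics/ and viewed, and the job is handed in when it is done.

```bash
mkdir -p pics; ls
python3 - <<'E'
from cell import bot,cams
import cv2,numpy as np
print(bot.state()); print(bot.grip_depth)
for n in("top","side"):
    p,d=cams.snapshot(n); cv2.imwrite(f"pics/{n}0.png",p[:,:,::-1]); np.savez(f"pics/{n}0.npz",p=p,d=d)
    c=cams.calibration(n);print(n,c)
    for k in("index","amber_lens","green_lens"):
        print(k,[(r["conf"],r["extent"],r["pixels"].sum()) for r in cams.trace(n,k)])
E
```

```text
pics
{'time_s': 0.0, 'joint_pos': array([-8.38823140e+01,  1.96376656e+01,  8.73789699e+01, -1.71010279e-03,
        7.30746869e+01, -8.36447898e+00]), 'qvel': array([-0.0293684 ,  0.14077381, -0.09279584,  0.04016065,  0.07431815,
        0.0275758 ]), 'effort': array([-1.50599128e-03, -4.33675826e+01, -2.46011996e+01, -2.85601727e-04,
        7.77632813e-03,  2.69977704e-05]), 'tcp_pos': array([ 0.13126553, -0.50789553,  0.23060423]), 'tool_rot': array([-97.33864063,  89.90866294,  97.14402354]), 'ft_force': array([ 0.04040147, -0.66801613,  0.39287589]), 'torque': array([-1.88687482e-02, -2.83113764e-02, -3.02773358e-05]), 'gripper_width': 0.99702074840093}
0.0187
top {'fx': 410.6358848799458, 'fy': 410.6358848799458, 'cx': 274.9379748397465, 'cy': 210.83287259037485, 'R': array([[-1.39625147e-02, -9.99902518e-01,  5.30444425e-05],
       [-9.81713439e-01,  1.36984521e-02, -1.89871208e-01],
       [ 1.89851973e-01, -2.70315398e-03, -9.81809005e-01]]), 't': array([0.07877227, 0.6121981 , 0.59696547])}
index [(0.92, [228.6, 167.5, 397.4, 331.4], np.int64(20437))]
amber_lens [(0.7, [349.1, 219.5, 369.9, 246.2], np.int64(458))]
green_lens [(0.91, [268.3, 200.3, 291.4, 226.2], np.int64(412)), (0.82, [138.3, 198.0, 159.4, 219.3], np.int64(385)), (0.57, [154.8, 230.2, 184.6, 251.7], np.int64(382))]
side {'fx': 476.27103655748596, 'fy': 476.27103655748596, 'cx': 285.0288917774885, 'cy': 208.3399962262003, 'R': array([[ 0.69566034, -0.71829439,  0.01048152],
       [-0.41405583, -0.41284644, -0.81124323],
       [ 0.58703872,  0.56000981, -0.58461488]]), 't': array([-0.36951777,  0.34286351,  0.33463728])}
index [(0.81, [194.1, 180.6, 391.5, 345.8], np.int64(22111))]
amber_lens [(0.62, [331.8, 253.7, 361.0, 285.4], np.int64(713))]
green_lens [(0.62, [284.4, 204.4, 303.3, 226.7], np.int64(484)), (0.56, [181.8, 194.8, 203.0, 218.7], np.int64(416)), (0.53, [201.3, 173.0, 215.2, 195.6], np.int64(349))]
```

View pics/top0.png

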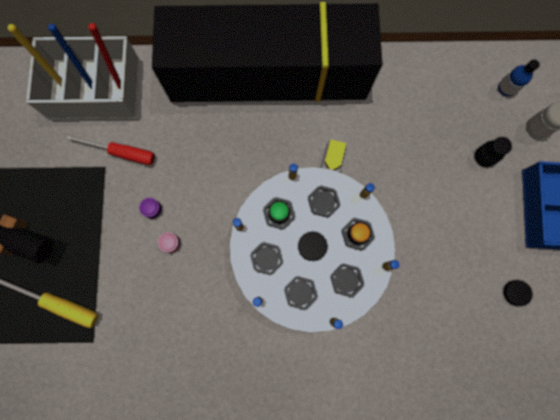

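View pics/side0.png

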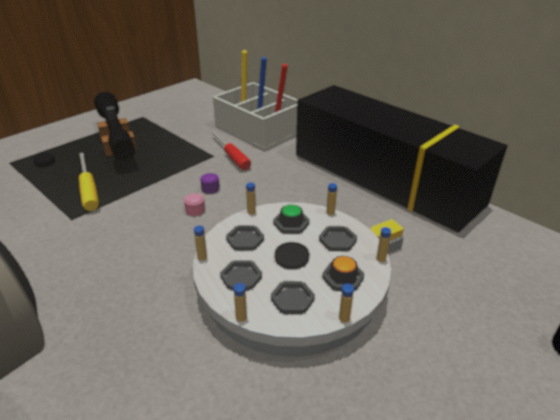

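Run:
```python
import cv2
a=cv2.imread("pics/top0.png")[150:350,210:410]
cv2.imwrite("pics/top0c.png",cv2.resize(a,(600,600),interpolation=cv2.INTER_CUBIC))
```

```text
(no output)
```

View pics/top0c.png

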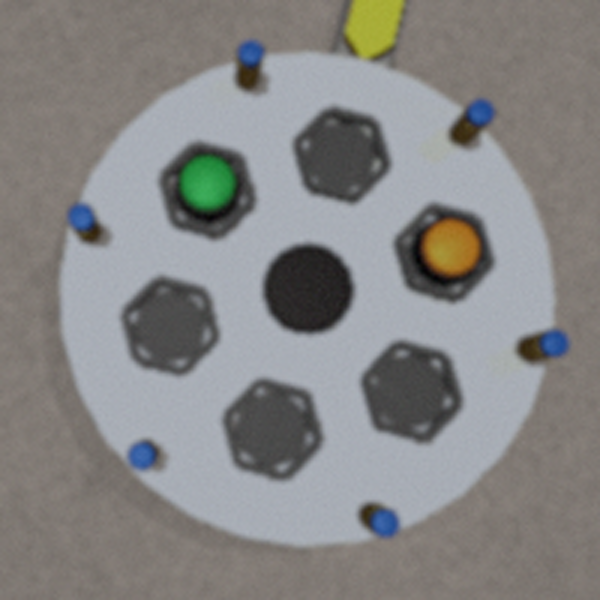

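The amber lens is at (360,233) in the top picture and the green one at (279,211). The pink (169,242) and purple (150,208) caps lie off the disc and are not meant. The pointer is at (335,155). Amber lies clockwise of it, so the disc has to turn anticlockwise (+60°). Next I'll measure the hub and posts.

```bash
cat > h.py <<'E'
import numpy as np,cv2
def ray(c,u,v,z):
    R,t=np.array(c["R"]),np.array(c["t"]); o=-R.T@t
    d=R.T@np.array([(u-c["cx"])/c["fx"],(v-c["cy"])/c["fy"],1]); return o+d*(z-o[2])/d[2]
def blobs(p,lo,hi,mn=15):
    m=cv2.inRange(cv2.cvtColor(p,cv2.COLOR_RGB2HSV),lo,hi)
    n,l,s,c=cv2.connectedComponentsWithStats(m)
    return [(c[i],s[i][4]) for i in range(1,n) if s[i][4]>=mn]
def posts(p,c):
    out=[]
    for q,a in blobs(p,(100,140,60),(125,255,255)):
        out.append((q,a,ray(c,*q,0.1)))
    return out
E
python3 - <<'E'
from h import *
from cell import cams
from scipy.optimize import least_squares
for n in("top","side"):
    f=np.load(f"pics/{n}0.npz");p,d=f["p"],f["d"];c=cams.calibration(n)
    P=[w for q,a,w in posts(p,c) if a<150 and abs(w[0]-.53)<.25 and abs(w[1]+.0)<.35]
    for q,a,w in posts(p,c): print(q.round(1),a,w.round(4),d[int(q[1]),int(q[0])])
    for nm,q,z in(("hub",(313,246) if n=="top" else (292,255),.06),("amb",(360,232.5) if n=="top" else (345,265),.08),("tip",(333,168),.038)): print(nm,ray(c,*q,z).round(4))
    P=np.array(P)[:,:2]; h=ray(c,*((313,246) if n=="top" else (292,255)),.06)[:2]
    P=P[abs(np.linalg.norm(P-h,axis=1)-.12)<.02]
    r=least_squares(lambda x:np.linalg.norm(P-x[:2],axis=1)-.12,h); print("centre",r.x,r.fun)
    print(np.degrees(np.arctan2(P[:,1]-r.x[1],P[:,0]-r.x[0])))
E
```

```text
[51.6 27. ] 43 [0.9166 0.4313 0.1   ] 0.60869575
[520.9  75.1] 212 [ 0.8203 -0.3253  0.1   ] 0.6978677
[549.6 204.6] 1427 [ 0.609  -0.3413  0.1   ] 0.67413986
[293.  167.6] 43 [0.672  0.0418 0.1   ] 0.6269618
[369.5 187.4] 46 [ 0.6393 -0.073   0.1   ] 0.620917
[236.9 222.2] 43 [0.5888 0.1271 0.1   ] 0.6084089
[394.2 264. ] 49 [ 0.5239 -0.1023  0.1   ] 0.5970847
[257.2 301.4] 46 [0.4734 0.0976 0.1   ] 0.5871481
[337.6 323.8] 52 [ 0.4409 -0.0163  0.1   ] 0.5827811
hub [0.556  0.0114 0.06  ]
amb [ 0.5736 -0.0592  0.08  ]
tip [ 0.6892 -0.0285  0.038 ]
centre [0.55651211 0.01238658] [-0.0007867  -0.00104671 -0.00080679 -0.00074197 -0.00097627 -0.00085013]
[  14.29227427  -45.86212548   74.27611877 -105.87236146  134.30136979
 -166.07167493]
[261.7  80.1] 120 [0.887  0.4164 0.1   ] 0.9992496
[250.1 185.2] 26 [0.5873 0.1264 0.1   ] 0.6922968
[332.2 186.2] 29 [0.6697 0.0403 0.1   ] 0.6929348
[198.4 228.9] 35 [0.4715 0.0975 0.1   ] 0.6087377
[385.6 230.8] 39 [ 0.6372 -0.0747  0.1   ] 0.60984355
[347.4 287.9] 91 [ 0.5225 -0.1027  0.1   ] 0.5264521
[239.  287.5] 76 [ 0.439  -0.0173  0.1   ] 0.5246773
hub [0.5527 0.0089 0.06  ]
amb [ 0.5684 -0.0653  0.08  ]
tip [0.7937 0.135  0.038 ]
centre [0.55448071 0.01177105] [-0.00076229 -0.00127259 -0.00071974 -0.00033032 -0.00114108 -0.00089291]
[  74.02620407   13.90351872  134.08449132  -46.25098229 -105.60061276
 -165.86953129]
```

```bash
cat >> h.py <<'E'
from scipy.spatial.transform import Rotation as Ro
C=np.array([.5555,.012])
def tool(s): return Ro.from_euler("xyz",s["tool_rot"],degrees=True).as_matrix()
def rel(s,tgt): return tool(s).T@(np.array(tgt)-s["tcp_pos"])
def pp(a,r=.12): a=np.radians(a); return C+r*np.array([np.cos(a),np.sin(a)])
E
python3 - <<'E'
from h import *
from cell import bot
s=bot.state(); T=tool(s); print(T.round(3))
P=pp(134); print(P, "rel",rel(s,[*P,s["tcp_pos"][2]]).round(4))
print("heading of y",np.degrees(np.arctan2(T[1,1],T[0,1])),"z",np.degrees(np.arctan2(T[1,2],T[0,2])))
E
```

```text
[[-0.     0.25  -0.968]
 [ 0.    -0.968 -0.25 ]
 [-1.    -0.    -0.   ]]
[0.472141   0.09832078] rel [ 1.000e-04 -5.021e-01 -4.817e-01]
heading of y -75.51414415106079 z -165.51414444075508
```

```bash
python3 -m pendant '[{"grip":0.32,"tz":-0.045,"ty":-0.02},{"tz":-0.045,"ty":-0.02},{"tz":-0.045,"ty":-0.02},{"tz":-0.045,"ty":-0.02},{"tz":-0.045,"ty":-0.02},{"tz":-0.045,"ty":-0.02},{"tz":-0.045,"ty":-0.02},{"tz":-0.045,"ty":-0.02}]' 20
python3 -m pendant '[{"ty":-0.0428,"tz":-0.0152},{"ty":-0.0428,"tz":-0.0152},{"ty":-0.0428,"tz":-0.0152},{"ty":-0.0428,"tz":-0.0152},{"ty":-0.0428,"tz":-0.0152},{"ty":-0.0428,"tz":-0.0152},{"ty":-0.0428,"tz":-0.0152},{"ty":-0.0428,"tz":-0.0152}]'
python3 -m pendant '[{"yaw":-0.149},{"yaw":-0.149},{"yaw":-0.149},{"yaw":-0.149},{"yaw":-0.149},{"yaw":-0.149},{"yaw":-0.149},{"yaw":-0.149}]'
python3 -m pendant '[{"yaw":-0.149},{"yaw":-0.149},{"yaw":-0.149},{"yaw":-0.149},{"yaw":-0.149},{"yaw":-0.149},{},{}]'
python3 - <<'E'
from h import *
from cell import bot,cams
s=bot.state(); T=tool(s); print(s["time_s"],s["tcp_pos"],s["joint_pos"].round(1),s["gripper_width"])
print("heading y",np.degrees(np.arctan2(T[1,1],T[0,1])),"rel",rel(s,[*pp(134),.064]).round(4))
for n in("side","wrist"):
    p,d=cams.snapshot(n); cv2.imwrite(f"pics/{n}1.png",p[:,:,::-1])
    if n=="wrist":
        for q,a,w in posts(p,cams.calibration(n)): print(q.round(1),a,w.round(4))
E
```

```text
0.4 [ 0.13133375 -0.50827094  0.23121028] [-83.9  19.6  87.3   0.   73.1  -8.4] 0.9934403080588077
heading y -75.51414415106079 rel [ 0.1673 -0.502  -0.4817]
[461.2 406.3] 405 [-0.0465 -0.7668  0.1   ]
[447.6 415.6] 16 [-0.0625 -0.7575  0.1   ]$[0]: bad value
$[0]: bad value
$[0]: bad value
$[0]: bad value
```

View pics/side1.png

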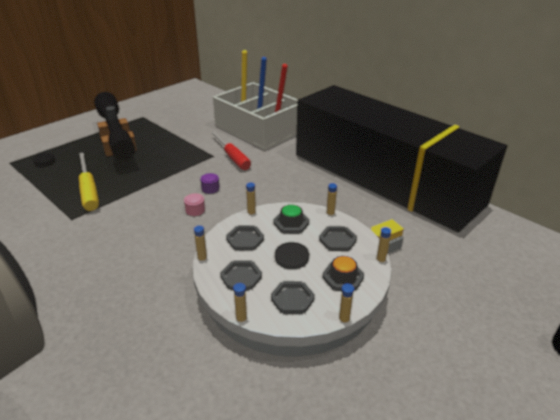

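View pics/wrist1.png

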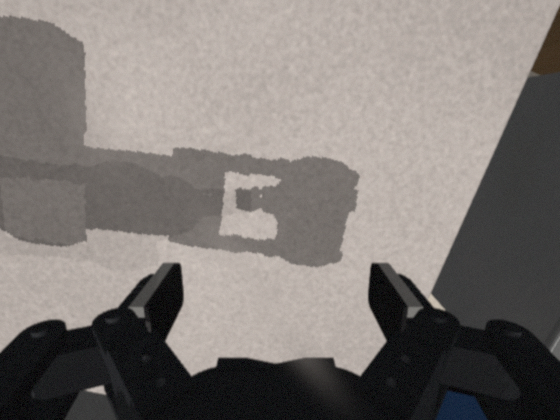

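The pendant refused every row, and both pictures confirm the arm hasn't moved. It probably wants every key in each row, so I'll test that on one row.

```bash
python3 -m pendant '[{"grip":0.32,"tx":0,"ty":-0.02,"tz":-0.045,"yaw":0}]' 20
```

```text
time_s: 0.6
tcp_pos: [0.1674, -0.4802, 0.231]
tool_rot: [46.5, 89.9, -119.3]
ft_force: [2.9, -0.2, -0.6]
gripper_width: 0.859
```

```bash
python3 -m pendant '[{"grip":0.32,"tx":0,"ty":-0.02,"tz":-0.045,"yaw":0},{"grip":0.32,"tx":0,"ty":-0.02,"tz":-0.045,"yaw":0},{"grip":0.32,"tx":0,"ty":-0.02,"tz":-0.045,"yaw":0},{"grip":0.32,"tx":0,"ty":-0.02,"tz":-0.045,"yaw":0},{"grip":0.32,"tx":0,"ty":-0.02,"tz":-0.045,"yaw":0},{"grip":0.32,"tx":0,"ty":-0.02,"tz":-0.045,"yaw":0},{"grip":0.32,"tx":0,"ty":-0.02,"tz":-0.045,"yaw":0}]'
python3 -m pendant '[{"grip":0.32,"tx":0,"ty":-0.0428,"tz":-0.0152,"yaw":0},{"grip":0.32,"tx":0,"ty":-0.0428,"tz":-0.0152,"yaw":0},{"grip":0.32,"tx":0,"ty":-0.0428,"tz":-0.0152,"yaw":0},{"grip":0.32,"tx":0,"ty":-0.0428,"tz":-0.0152,"yaw":0},{"grip":0.32,"tx":0,"ty":-0.0428,"tz":-0.0152,"yaw":0},{"grip":0.32,"tx":0,"ty":-0.0428,"tz":-0.0152,"yaw":0},{"grip":0.32,"tx":0,"ty":-0.0428,"tz":-0.0152,"yaw":0},{"grip":0.32,"tx":0,"ty":-0.0428,"tz":-0.0152,"yaw":0}]'
python3 -m pendant '[{"grip":0.32,"tx":0,"ty":0,"tz":0,"yaw":-0.149},{"grip":0.32,"tx":0,"ty":0,"tz":0,"yaw":-0.149},{"grip":0.32,"tx":0,"ty":0,"tz":0,"yaw":-0.149},{"grip":0.32,"tx":0,"ty":0,"tz":0,"yaw":-0.149},{"grip":0.32,"tx":0,"ty":0,"tz":0,"yaw":-0.149},{"grip":0.32,"tx":0,"ty":0,"tz":0,"yaw":-0.149},{"grip":0.32,"tx":0,"ty":0,"tz":0,"yaw":-0.149}]'
python3 -m pendant '[{"grip":0.32,"tx":0,"ty":0,"tz":0,"yaw":-0.149},{"grip":0.32,"tx":0,"ty":0,"tz":0,"yaw":-0.149},{"grip":0.32,"tx":0,"ty":0,"tz":0,"yaw":-0.149},{"grip":0.32,"tx":0,"ty":0,"tz":0,"yaw":-0.149},{"grip":0.32,"tx":0,"ty":0,"tz":0,"yaw":-0.149},{"grip":0.32,"tx":0,"ty":0,"tz":0,"yaw":-0.149},{"grip":0.32,"tx":0,"ty":0,"tz":0,"yaw":-0.149},{"grip":0.32,"tx":0,"ty":0,"tz":0,"yaw":0}]'
python3 - <<'E'
from h import *
from cell import bot,cams
s=bot.state(); T=tool(s); print(s["time_s"],s["tcp_pos"],s["joint_pos"].round(1),s["gripper_width"])
print("heading y",np.degrees(np.arctan2(T[1,1],T[0,1])),"rel",rel(s,[*pp(134),.064]).round(4))
for n in("side","wrist"):
    p,d=cams.snapshot(n); cv2.imwrite(f"pics/{n}2.png",p[:,:,::-1])
    if n=="wrist":
        for q,a,w in posts(p,cams.calibration(n)): print(q.round(1),a,w.round(4))
E
```

```text
time_s: 1.3
tcp_pos: [0.4413, -0.2619, 0.2315]
tool_rot: [114.4, 90.0, -51.2]
ft_force: [1.2, -1.0, -0.1]
gripper_width: 0.321
time_s: 2.1
tcp_pos: [0.4719, 0.1005, 0.2315]
tool_rot: [155.6, 90.0, -9.9]
ft_force: [0.6, -0.4, 0.4]
gripper_width: 0.318
time_s: 2.8
tcp_pos: [0.472, 0.0986, 0.2313]
tool_rot: [67.8, 90.0, -37.6]
ft_force: [0.0, -0.4, -0.0]
gripper_width: 0.317
time_s: 3.6
tcp_pos: [0.472, 0.0986, 0.2313]
tool_rot: [-8.7, 90.0, -54.6]
ft_force: [0.4, 0.2, 0.3]
gripper_width: 0.321
3.6 [0.47196256 0.09856295 0.23130095] [  2.7  15.1  93.8  -0.   71.1 -41.4] 0.3210984614506375
heading y 44.07892778190635 rel [ 0.1673 -0.      0.0003]
[276.8 200.7] 136 [0.4724 0.0992 0.1   ]
[169.3 261.3] 133 [ 0.4397 -0.0145  0.1   ]
[384.7 260.2] 137 [0.5871 0.1279 0.1   ]
```

View pics/side2.png

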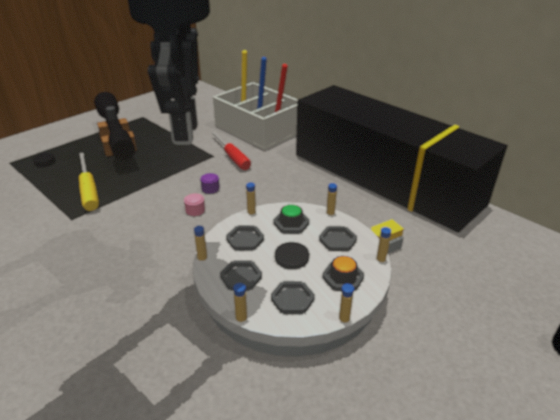

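View pics/wrist2.png

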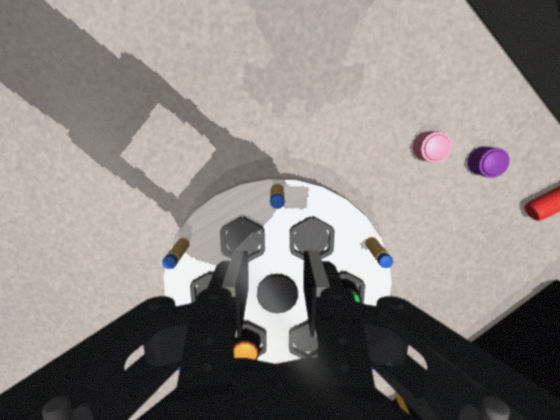

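The wrist picture puts the post at (277,195), centred between the fingers and within 1 mm of the top camera's position. Descending so the fingers straddle it.

```bash
python3 -m pendant '[{"grip":0.32,"tx":0.03,"ty":0,"tz":0,"yaw":0},{"grip":0.32,"tx":0.03,"ty":0,"tz":0,"yaw":0},{"grip":0.03,"tx":0.03,"ty":0,"tz":0,"yaw":0,"grip":0.32},{"grip":0.32,"tx":0.02,"ty":0,"tz":0,"yaw":0},{"grip":0.32,"tx":0.02,"ty":0,"tz":0,"yaw":0}]'
python3 -m pendant '[{"grip":0.32,"tx":0.015,"ty":0,"tz":0,"yaw":0},{"grip":0.32,"tx":0.012,"ty":0,"tz":0,"yaw":0},{"grip":0.32,"tx":0.008,"ty":0,"tz":0,"yaw":0},{"grip":0.32,"tx":0,"ty":0,"tz":0,"yaw":0}]'
python3 - <<'E'
from h import *
from cell import bot,cams
s=bot.state(); print(s["tcp_pos"],s["ft_force"])
p,d=cams.snapshot("side"); cv2.imwrite("pics/side3.png",p[:,:,::-1])
# per-row tool shift for 3deg ccw turn about hub
d=3; r=s["tcp_pos"][:2]-C; R=Ro.from_euler("z",d,degrees=True).as_matrix()[:2,:2]
dd=R@r-r; print("radius",np.linalg.norm(r),"shift",(tool(s).T@np.array([*dd,0])).round(5),"yaw",-np.radians(d))
E
```

```text
time_s: 4.2
tcp_pos: [0.4718, 0.0985, 0.1002]
tool_rot: [-117.5, 90.0, -163.7]
ft_force: [0.2, -0.7, 0.3]
gripper_width: 0.319
time_s: 4.6
tcp_pos: [0.4714, 0.0985, 0.0655]
tool_rot: [-128.8, 89.9, -174.9]
ft_force: [-0.5, -0.2, 0.6]
gripper_width: 0.322
[0.47142852 0.09850626 0.0654561 ] [-0.48035966 -0.23033256  0.60146329]
radius 0.12062896998261982 shift [ 1.00e-05 -6.31e-03  2.00e-04] yaw -0.05235987755982989
```

View pics/side3.png

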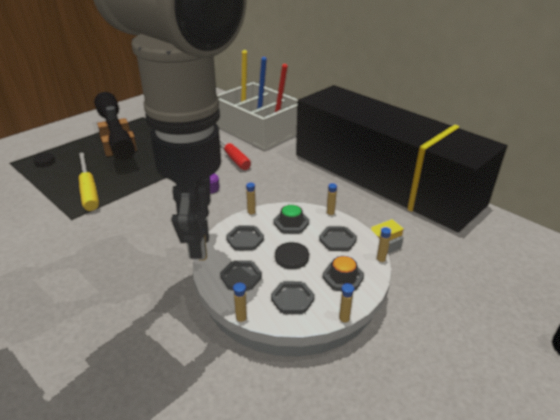

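The post is between the fingers and no force shows. Turning anticlockwise about the hub in 2° rows.

```bash
python3 -m pendant '[{"grip":0.32,"tx":0,"ty":-0.0042,"tz":0.00007,"yaw":-0.035},{"grip":0.32,"tx":0,"ty":-0.0042,"tz":0.00007,"yaw":-0.035},{"grip":0.32,"tx":0,"ty":-0.0042,"tz":0.00007,"yaw":-0.035},{"grip":0.32,"tx":0,"ty":-0.0042,"tz":0.00007,"yaw":-0.035},{"grip":0.32,"tx":0,"ty":-0.0042,"tz":0.00007,"yaw":-0.035},{"grip":0.32,"tx":0,"ty":-0.0042,"tz":0.00007,"yaw":-0.035},{"grip":0.32,"tx":0,"ty":-0.0042,"tz":0.00007,"yaw":-0.035},{"grip":0.32,"tx":0,"ty":-0.0042,"tz":0.00007,"yaw":-0.035}]'
python3 - <<'E'
from h import *
from cell import bot,cams
s=bot.state(); r=s["tcp_pos"][:2]-C; T=tool(s)
print(np.linalg.norm(r),np.degrees(np.arctan2(r[1],r[0])),np.degrees(np.arctan2(T[1,1],T[0,1])))
p,d=cams.snapshot("side"); cv2.imwrite("pics/side4.png",p[:,:,::-1])
E
```

```text
time_s: 5.45
tcp_pos: [0.4524, 0.0723, 0.0672]
tool_rot: [36.8, 89.8, 6.9]
ft_force: [2.7, 2.1, -1.5]
gripper_width: 0.323
0.11945336358583919 149.673620938622 60.061529490363554
```

View pics/side4.png

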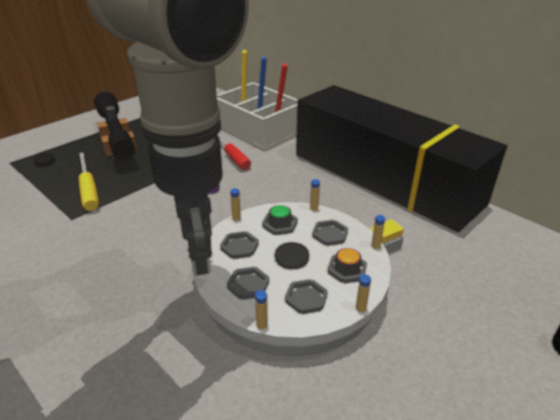

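The disc is turning anticlockwise at about 3 N and both lenses are still seated: green (280,214), amber (348,260). Continuing.

```bash
python3 -m pendant '[{"grip":0.32,"tx":0,"ty":-0.0042,"tz":0.00007,"yaw":-0.035},{"grip":0.32,"tx":0,"ty":-0.0042,"tz":0.00007,"yaw":-0.035},{"grip":0.32,"tx":0,"ty":-0.0042,"tz":0.00007,"yaw":-0.035},{"grip":0.32,"tx":0,"ty":-0.0042,"tz":0.00007,"yaw":-0.035},{"grip":0.32,"tx":0,"ty":-0.0042,"tz":0.00007,"yaw":-0.035},{"grip":0.32,"tx":0,"ty":-0.0042,"tz":0.00007,"yaw":-0.035},{"grip":0.32,"tx":0,"ty":-0.0042,"tz":0.00007,"yaw":-0.035},{"grip":0.32,"tx":0,"ty":-0.0042,"tz":0.00007,"yaw":-0.035}]'
python3 -m pendant '[{"grip":0.32,"tx":0,"ty":-0.0042,"tz":0.00007,"yaw":-0.035},{"grip":0.32,"tx":0,"ty":-0.0042,"tz":0.00007,"yaw":-0.035},{"grip":0.32,"tx":0,"ty":-0.0042,"tz":0.00007,"yaw":-0.035},{"grip":0.32,"tx":0,"ty":-0.0042,"tz":0.00007,"yaw":-0.035},{"grip":0.32,"tx":0,"ty":-0.0042,"tz":0.00007,"yaw":-0.035},{"grip":0.32,"tx":0,"ty":-0.0042,"tz":0.00007,"yaw":-0.035},{"grip":0.32,"tx":0,"ty":-0.0042,"tz":0.00007,"yaw":-0.035},{"grip":0.32,"tx":0,"ty":-0.0042,"tz":0.00007,"yaw":-0.035}]'
python3 - <<'E'
from h import *
from cell import bot,cams
s=bot.state(); r=s["tcp_pos"][:2]-C; T=tool(s)
print(s["tcp_pos"],np.linalg.norm(r),np.degrees(np.arctan2(r[1],r[0])),np.degrees(np.arctan2(T[1,1],T[0,1])),s["joint_pos"])
p,d=cams.snapshot("side"); cv2.imwrite("pics/side5.png",p[:,:,::-1])
for q,a,w in posts(p,cams.calibration("side")):print(q.round(1),a,np.degrees(np.arctan2(w[1]-C[1],w[0]-C[0])))
E
```

```text
time_s: 6.3
tcp_pos: [0.4397, 0.0411, 0.0671]
tool_rot: [11.2, 89.9, -2.7]
ft_force: [-0.0, 0.3, -1.0]
gripper_width: 0.322
time_s: 7.1
tcp_pos: [0.4359, 0.0074, 0.067]
tool_rot: [-24.9, 89.9, -22.8]
ft_force: [0.6, -1.5, -1.3]
gripper_width: 0.318
[0.43590471 0.00740844 0.06701745] 0.11968340313086484 -177.8013537182881 92.13222324320297 [-9.10295304e+00  2.33678872e+01  1.13057243e+02 -3.20910806e-02
  4.34842423e+01 -1.01211939e+02]
[260.5  94.6] 56 51.74860099614026
[261.7 183.2] 30 66.01929556288474
[343.3 190.3] 29 4.880962803622378
[387.1 239.8] 43 -55.31304790248096
[333.2 293.7] 83 -114.9615039557484
```

View pics/side5.png

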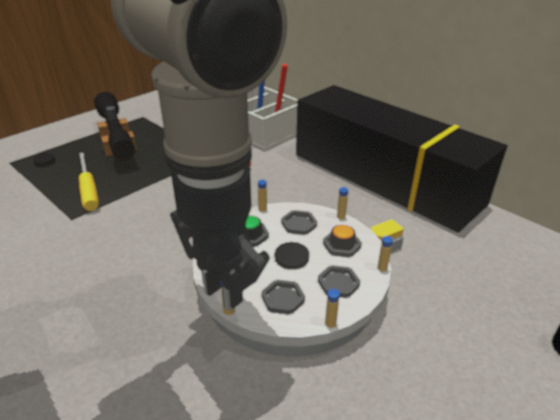

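The disc is at about 51° and leading, now being drawn into the next stop against the front finger. Six more rows, then let it settle.

```bash
python3 -m pendant '[{"grip":0.32,"tx":0,"ty":-0.0042,"tz":0.00007,"yaw":-0.035},{"grip":0.32,"tx":0,"ty":-0.0042,"tz":0.00007,"yaw":-0.035},{"grip":0.32,"tx":0,"ty":-0.0042,"tz":0.00007,"yaw":-0.035},{"grip":0.32,"tx":0,"ty":-0.0042,"tz":0.00007,"yaw":-0.035},{"grip":0.32,"tx":0,"ty":-0.0042,"tz":0.00007,"yaw":-0.035},{"grip":0.32,"tx":0,"ty":-0.0042,"tz":0.00007,"yaw":-0.035},{"grip":0.32,"tx":0,"ty":0,"tz":0,"yaw":0},{"grip":0.32,"tx":0,"ty":0,"tz":0,"yaw":0}]'
python3 - <<'E'
from h import *
from cell import bot,cams
s=bot.state(); r=s["tcp_pos"][:2]-C; T=tool(s)
print(s["tcp_pos"],s["ft_force"],np.linalg.norm(r),np.degrees(np.arctan2(r[1],r[0])),np.degrees(np.arctan2(T[1,1],T[0,1])))
p,d=cams.snapshot("side"); cv2.imwrite("pics/side6.png",p[:,:,::-1])
for q,a,w in posts(p,cams.calibration("side")):print(q.round(1),a,np.degrees(np.arctan2(w[1]-C[1],w[0]-C[0])))
E
```

```text
time_s: 7.95
tcp_pos: [0.4391, -0.017, 0.0666]
tool_rot: [-27.8, 90.0, -13.7]
ft_force: [-0.2, -0.2, 1.1]
gripper_width: 0.321
[ 0.43906305 -0.01701181  0.0666019 ] [-0.23286944 -0.21454876  1.13686971] 0.1199968653704327 -166.00888890995324 104.04600940662485
[332.8 186.4] 28 13.417500259881034
[385.8 231.4] 34 -47.20485993414325
[237.5 288.8] 81 -166.05155600501467
[346.9 288.8] 76 -106.64574601603736
```

View pics/side6.png

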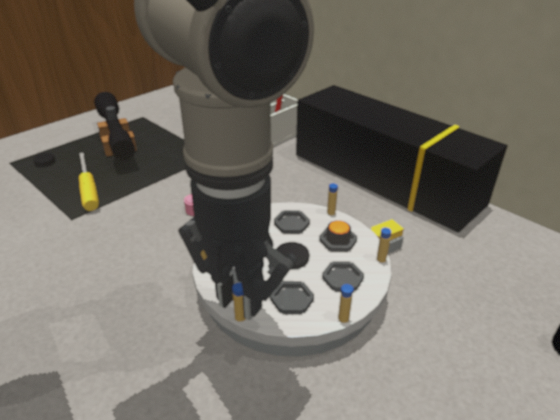

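The disc is within about 1° of the stop and nothing is pressing on it. Lifting straight up, then checking.

```bash
python3 -m pendant '[{"grip":0.32,"tx":-0.015,"ty":0,"tz":0,"yaw":0},{"grip":0.32,"tx":-0.025,"ty":0,"tz":0,"yaw":0},{"grip":0.32,"tx":-0.03,"ty":0,"tz":0,"yaw":0},{"grip":0.32,"tx":-0.04,"ty":0,"tz":0,"yaw":0},{"grip":0.32,"tx":-0.04,"ty":0,"tz":0,"yaw":0},{"grip":0.32,"tx":0,"ty":0,"tz":-0.04,"yaw":0},{"grip":0.32,"tx":0,"ty":0,"tz":0,"yaw":0},{"grip":0.32,"tx":0,"ty":0,"tz":0,"yaw":0}]'
python3 - <<'E'
from h import *
from cell import bot,cams
print(tool(bot.state()).round(2))
for n in("top","side"):
    p,d=cams.snapshot(n); cv2.imwrite(f"pics/{n}7.png",p[:,:,::-1]);c=cams.calibration(n)
    for q,a,w in posts(p,c):print(q.round(1),a,np.degrees(np.arctan2(w[1]-C[1],w[0]-C[0])).round(1))
    for k in("amber_lens","green_lens"):
        for r in cams.trace(n,k): print(n,k,r["conf"],r["extent"],ray(c,*(np.argwhere(r["pixels"]).mean(0)[::-1]),.075).round(4))
print("nests",pp(-16,.075),pp(104,.075))
E
```

```text
time_s: 8.8
tcp_pos: [0.3997, -0.0267, 0.2165]
tool_rot: [-24.2, 90.0, -10.2]
ft_force: [0.6, 0.5, -0.4]
gripper_width: 0.319
[[ 0.   -0.24  0.97]
 [-0.    0.97  0.24]
 [-1.   -0.    0.  ]]
[51.6 27. ] 43 49.3
[521.   75.1] 218 -51.9
[549.6 204.6] 1426 -81.4
[293.9 167.4] 44 13.7
[370.  187.7] 46 -45.8
[237.  221.5] 46 73.3
[393.9 265. ] 48 -106.2
[256.6 301. ] 47 133.3
[337.1 324.1] 56 -166.6
top amber_lens 0.95 [314.4, 186.4, 334.1, 214.8] [ 0.6271 -0.0063  0.075 ]
top green_lens 0.81 [153.4, 232.6, 180.9, 252.3] [0.5635 0.2348 0.075 ]
top green_lens 0.65 [254.9, 244.9, 278.7, 270.7] [0.5393 0.0863 0.075 ]
top green_lens 0.59 [139.1, 198.5, 159.2, 220.4] [0.6179 0.2654 0.075 ]
[261.6  81. ] 129 50.7
[332.8 186.4] 29 13.4
[198.7 228.6] 39 134.1
[385.6 231.4] 36 -47.3
[238.1 287. ] 68 -166.5
[346.7 288.9] 79 -106.7
side amber_lens 0.55 [328.2, 217.8, 352.1, 244.8] [ 0.6183 -0.0165  0.075 ]
side green_lens 0.59 [235.9, 219.6, 257.0, 244.5] [0.5297 0.0752 0.075 ]
side green_lens 0.56 [199.0, 194.7, 207.2, 214.8] [0.5285 0.1652 0.075 ]
nests [ 0.62759463 -0.0086728 ] [0.53735586 0.08477218]
```

View pics/top7.png

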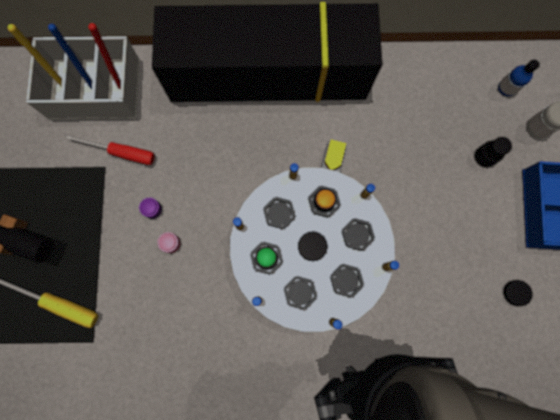

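View pics/side7.png

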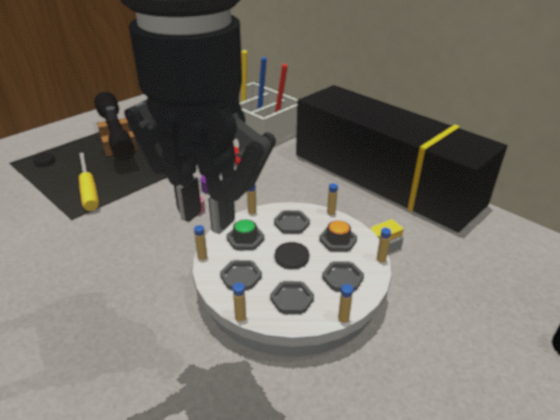

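The disc looks seated: amber (325,200) is at the pointer and green (267,258) is in its nest. I'll check the exact residual angle and that it isn't moving.

```bash
python3 -m pendant '[{"grip":0.32,"tx":0,"ty":0,"tz":0,"yaw":0},{"grip":0.32,"tx":0,"ty":0,"tz":0,"yaw":0},{"grip":0.32,"tx":0,"ty":0,"tz":0,"yaw":0},{"grip":0.32,"tx":0,"ty":0,"tz":0,"yaw":0},{"grip":0.32,"tx":0,"ty":0,"tz":0,"yaw":0}]'
python3 - <<'E'
from h import *
from cell import bot,cams
from scipy.spatial import cKDTree
c=cams.calibration("top")
def g(p): return np.array([w[:2] for q,a,w in posts(p,c) if abs(np.linalg.norm(w[:2]-C)-.12)<.015])
f=np.load("pics/top0.npz")["p"]; A=g(f)
p7=cv2.imread("pics/top7.png")[:,:,::-1].copy(); p8,_=cams.snapshot("top")
for nm,p in(("7",p7),("8",p8)):
    B=g(p); B=B[cKDTree(B).query(A)[1]]; m=A.mean(0); n=B.mean(0)
    print(nm,np.degrees(np.arctan2(B[:,1]-m[1],B[:,0]-m[0])-np.arctan2(A[:,1]-m[1],A[:,0]-m[0])).round(2))
cv2.imwrite("pics/top8c.png",cv2.resize(p8[150:350,210:410,::-1],(600,600),interpolation=cv2.INTER_CUBIC))
E
```

```text
time_s: 9.6
tcp_pos: [0.4001, -0.0269, 0.2163]
tool_rot: [-92.5, 90.0, -78.3]
ft_force: [-0.3, -0.3, -1.0]
gripper_width: 0.316
7 [-0.63 -0.43 -0.51 -0.71 -0.54 -0.43]
8 [-0.58 -0.43 -0.47 -0.71 -0.54 -0.47]
```

View pics/top8c.png

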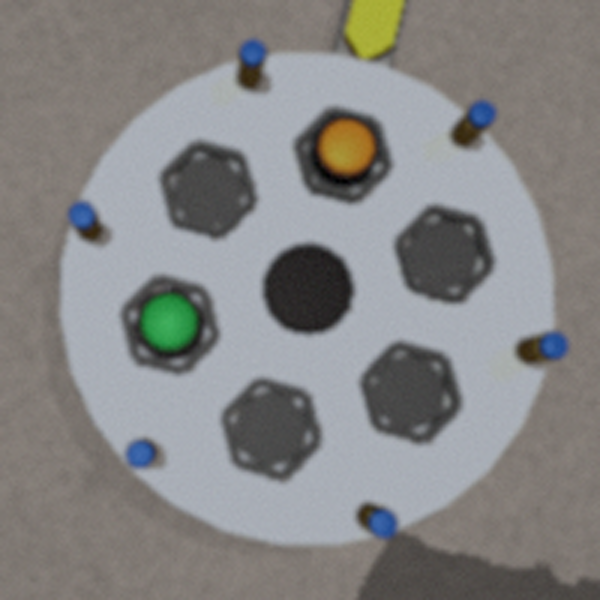

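The disc is at rest 0.5° short of the nominal +60°, held in the stop, with amber at the pointer and both lenses in their nests.

```bash
python3 -c "
from cell import bot
print(bot.hand_in())"
```

```text
the job is handed in; nothing more can be done
None
```

I turned the index table one stop anticlockwise, which brought the amber lens to the yellow pointer, and handed the job in at about 9.7 s. I did it by straddling one push post with the part-closed fingers and following the arc about the hub. Then I lifted the gripper clear.

- **Last checks:** The disc was at rest, with no real change between two pictures about 0.8 s apart. Both lenses were seated in their nests, and the gripper was about 0.1 m above the posts, touching nothing. The wrist force readings stayed at a few newtons, and neither lens was touched.
- **Small disagreement:** The disc settled about 0.5° short of an exact 60° turn. I put this down to friction in the stop and did not nudge it further.
- **Refused commands:** My first four move calls were refused because the rows left out some keys. The arm did not move on any of them.

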